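# Park the index plunger and swing the plate wheel to its stop

### The arm

A 6-joint arm with a two-finger parallel gripper is mounted at the origin on the work surface. World frame = base frame: x ahead of the robot, y to its left, z up, the work surface at z = 0. Lengths are in mm, angles in rad, forces in N, time in s.
With the tool pointing down it reaches from about 350 to 850 mm from the base axis. Payload 8.1 kg.
Tool frame: the origin (TCP) lies between the finger pads; the fingertips stand 19 mm ahead of it and the grasp point (between the pads) is the TCP; z points along the fingers, y is the line along which they close (so a half turn about z gives the same grasp; the last joint's range is limited). The gripper opens to 93 mm and grips with 3 to 60 N. Pads are 15 mm wide; open, the fingers measure 128 mm over their backs; the gripper's body (75 mm by 188 mm) begins 65 mm behind the grasp point.
Start: joints at [-1.29, 0.13, 1.488, -0, 1.523, -0.085], TCP at [214.638, -560.3, 237.635] pointing down, gripper open.
Joint ranges: [-2.96, 2.96], [-0.89, 2.26], [0.02, 2.5], [-1.34, 4.48], [0, 2.73], [-2.66, 2.66]. Speed limits (rad/s): [2.39, 2.39, 2.79, 3.14, 3.14, 3.14].

### API

Orientations are given as a rotation vector (axis times angle).
In Python, from rig import bot gives the robot as it stands.
- The arm moves only by the tool move_arm, never from a script. Its argument "commands" is a list of rows, each a list of 7 numbers: the closure in counts, from 0 (fully open) to 255 (shut), then the shift along the tool's x, y, z in mm, then the turn, a rotation vector about the tool's x, y, z in degrees. In form: [[hand, dx, dy, dz, ax, ay, az], ...]. A call has 1 to 12 rows; each row is the pose to reach, as a shift and turn from the pose commanded when the call began, along the tool's axes at that moment; what a row does not reach only later rows make up. A row lasts 1/12 s, in which the tool goes at most 41.7 mm and 7.16 degrees, less where a joint would pass 70% of its speed; a pose out of reach is approached as far as the arm can. A call with a gripper value outside its range is refused whole. The fingers move at their own pace and stop on an object; "force" is the grip in N (left out, the last holds). Time passes only in rows, so rows that repeat a pose let the fingers close. It gives the time, the measured TCP pose, the force, the opening and the grip force at its end, in the units of the state.
- bot.sense(): the state, without advancing time (a new reading comes with each control period).
- bot.camera(name): name is "scene" or "top"; returns the picture (420x560x3 uint8, blue, green, red); there is no depth.
- bot.camera_info(name): a dict with "fx", "fy", "cx", "cy" (pixels), "world_from_camera" (4x4, takes a point from camera to world coordinates). Camera axes: x right, y down, z forward; pixel columns grow to the right and rows downward; lengths in mm; the calibration is good to about 2 mm. A picture is of the moment at which its call begins. camera_info takes no time and is no camera call.
- bot.close_job(): hands the job in; it is judged then, once.
The state is a dict: "time": time; "joint_positions": joint angles; "qvel": joint speeds; "joint_efforts": joint torques, N m; "ee_pos": TCP position; "ee_rot": TCP orientation; "ft_force": force on the tool from outside, world axes, zero at the start; "ft_torque": the same for the moment, N m; "grip_width": finger opening in mm; "finger_force": force on a finger pad.
Only numpy, scipy, OpenCV 4.12 (cv2) and the standard library are available. Lean on these libraries where they do the work, as an engineer would, in place of code of your own. Each camera call takes 0.05 s, during which the arm holds its last target. There are 200 camera calls.

### The job

The plate-painting wheel is locked by a sprung index plunger. Gently pull the plunger's black knob up, twist it counter-clockwise into its rest notch, ease it down and let go so that it stays retracted; then, without slamming, turn the wheel clockwise (seen from above) by its upright steel peg until its lug rests against the stop post, and let go. Do not wrench the plunger against its sleeve or force the locked wheel, keep the plate centred on the wheel and leave the other things on the table where they are.

Things in the scene. Friction and masses are not known exactly. Their poses are not given: they have to be found in the camera images.
- stand: Fixed grey cast stand of the painting wheel; origin on the table top under the wheel's axis, z up. The plunger bracket (post 98 mm high, then an arm towards the wheel) stands on its -x side; the plunger's vertical axis is at (-112, 0) mm.
- wheel: Aluminium wheel, 250 mm across, 12 open slots in its rim; turns about its vertical axis with 0.25 N m of friction, stays where left. Origin on the axis, 48 mm above the table (its underside); its top is at 60 mm. At the start its axes are those of stand within 1 deg and the plunger's pin locks it (1.5 mm of play at the rim). It turns 75 to 115 deg clockwise before its lug meets the stop post.
- peg_mid (a point): Upright steel peg on the wheel, 14 mm in diameter with a 20 mm collar 8 mm high at its foot, 108 mm from the wheel's axis; it rises 36 mm above the wheel top. The point is on its axis, 18 mm above the wheel top (78 mm above the table). The plate's edge is 29 mm from the peg.
- lug_face (a point): Centre of the clockwise face of the steel lug that sticks out of the wheel's rim just outside the peg, at the peg's angle, 138 mm from the wheel's axis and 54 mm above the table. The lug is 14 mm wide and reaches 150 mm from the axis.
- stop: Fixed stop arm under the wheel; origin on the table under the wheel's axis; along its +x axis the arm carries an upright steel post, 14 mm in diameter, 138 mm from the wheel's axis, its top 66 mm above the table, just outside the rim. Set to a different angle each time.
- stop_face (a point): The point of the stop post that the lug's face meets, 138 mm from the wheel's axis, 54 mm above the table.
- plunger: The sprung plunger: pin 7 mm in diameter with collar, carries the knob; slides straight up. Pulling it takes about 7 N at rest and 0.4 N more per mm of lift (its weight included). Origin on its axis, at rest 110 mm above the table.
- knob_grip (a point): Centre of the black wing knob on the plunger: a flat wing 38 mm long (the point's x axis), 12 mm thick (its y axis), 28 mm high; at rest 147 mm above the table, its underside 10 mm or more above the sleeve's ring. Pinch it across its 12 mm. Resting in the notch it is 8 to 18 mm higher than at the start.
- knob (a joint): Turn of the knob, rad: 0 with its cross bar in the deep slot (locking), positive counter-clockwise from above. The middle of the rest notch is at 0.91 to 1.40 (52 to 80 deg), differently each time; a wall stops the turn about 0.06 beyond its middle.
- sleeve: Fixed steel sleeve 39 mm across under the knob; origin as plunger at rest. Its castellated ring is set anew each time and must be felt: the knob's cross bar (32 x 5 mm, parallel to the wing) clears the ring's lands after 11 to 21 mm of lift, and a hard stop ends the lift 2 mm after that. Past the lands lies a rest notch 3 mm deep, 7 mm wide, with walls beyond it 4 mm higher than the lands.
- plate: White porcelain plate with blue spots, 144 mm across and 16 mm high, lying loose on the middle of the wheel; origin at the centre of its underside, 60 mm above the table.
- ink_jar: Bystander: small jar, 48 mm across, 75 mm high; origin at its underside.
- water_glass: Bystander: water glass, 64 mm across, 85 mm high; origin at its underside.
- colour_dish: Bystander: small blue bowl, 84 mm across, 30 mm high; origin at its underside.
- brush: Bystander: brush lying on the table.
- pot: Bystander: white cup, 60 mm across, 65 mm high; origin at its underside.
- tile_blank: Bystander: white tile 100 x 100 x 8 mm lying on the table; origin at its underside.
Mind the look-alikes: they are no part of the job. Leave any orange or yellow look-alike of the plate alone.

How it is judged (in metres and radians):
On the way, in this order (a step that is already met when the one before it is completed fails the run):
1. the plunger is turned into its rest notch, let go and stays retracted (value of joint knob above 0.8 rad and (contact force between plunger and notch_c0 above 2 N or contact force between plunger and notch_c1 above 2 N) and contact force between the fingers and plunger below 0.5 N), for 0.3 s.
2. the wheel's lug rests against the stop post (horizontal distance between lug_face and stop_face below 0.006 m), for 0.2 s.
At the end, for the whole second after the job is handed in: The plunger's cross bar rests on the floor of the rest notch (over 2 N) with the knob let go; the lug's face is within 6 mm of the stop post's face and the wheel is at rest; the plate lies flat within 20 mm of the wheel's axis (value of joint knob above 0.8 rad and (contact force between plunger and notch_c0 above 2 N or contact force between plunger and notch_c1 above 2 N) and horizontal distance between lug_face and stop_face below 0.006 m and angular speed of wheel below 0.05 rad/s and horizontal distance between plate and wheel below 0.02 m and angle between plate's own z axis and vertical below 0.1 rad); the robot touches nothing.
It fails at once if the plunger is pulled against its top stop with more than 20 N beyond the spring (contact force between plunger and ring_c8 above 20 N).
It fails at once if the plunger and its cross bar are wrenched against the sleeve or snap into it with more than 40 N (contact force between plunger and sleeve above 40 N).
It fails at once if the wheel is forced against the plunger's pin with more than 25 N (contact force between plunger and wheel above 25 N).
It fails at once if the lug is driven against the stop post with more than 25 N (contact force between wheel and stop above 25 N).
It fails at once if a bystander is pushed more than 25 mm (distance of any of ink_jar, water_glass, colour_dish, brush, pot, tile_blank from where it was at the start of the episode above 0.025 m).
It also fails if it takes over 72 s, if anything falls off the work surface, if the arm or the gripper's body presses on something with over 40 N, if the wrist force passes 120 N, or if a joint passes its speed limit or range.

## Working session

There is one attempt and no reset: what is moved stays moved. The work goes in short steps, Python scripts to look and compute and a tool call to move; the robot and the scene stay as the last step left them, time stands still between calls to the robot, and variables do not carry over. Pictures are saved under pics/ and viewed, at most 10 in all, crops included, and the job is handed in when it is done.

Besides the shell and the picture viewer there is one more tool, called after "Request:" as a command line: name --pt "numbers of a row" for each row, then --argument value for the rest. move_arm: Moves the arm, as the interface text tells. Its arguments: {"type":"object","properties":{"commands":{"type":"array"},"force":{"type":"number"}},"required":["commands"]}

```bash
mkdir -p pics; python3 - <<'E'
from rig import bot
import cv2,numpy as np
for n in("scene","top"):
    im=bot.camera(n);cv2.imwrite(f"pics/{n}0.png",im)
    i=bot.camera_info(n);print(n,i["fx"],i["fy"],i["cx"],i["cy"]);print(np.round(i["world_from_camera"],4).tolist())
s=bot.sense();print({k:np.round(v,3).tolist() for k,v in s.items()})
E
```

```text
scene 381.8298362831008 381.8298362831008 268.74480049004643 204.47673014074832
[[-0.1139, 0.6003, -0.7917, 1313.7147], [0.9934, 0.0553, -0.101, 44.9509], [-0.0168, -0.7979, -0.6026, 693.4497], [0.0, 0.0, 0.0, 1.0]]
top 398.5870781935139 398.5870781935139 283.4830165054928 207.64465220044008
[[0.068, -0.9732, 0.2197, 316.9716], [-0.9977, -0.0674, 0.0102, -57.5377], [0.0049, -0.2198, -0.9755, 1156.7051], [0.0, 0.0, 0.0, 1.0]]
{'time': 0.1, 'joint_positions': [-1.29, 0.131, 1.489, 0.0, 1.523, -0.085], 'qvel': [0.0, -0.001, -0.002, 0.0, 0.0, -0.0], 'joint_efforts': [0.001, -56.134, -49.31, 0.077, 0.029, -0.0], 'ee_pos': [214.524, -559.826, 236.707], 'ee_rot': [-3.088, -0.571, 0.0], 'ft_force': [-0.362, 0.766, 0.091], 'ft_torque': [0.017, -0.002, 0.061], 'finger_force': 0.0, 'grip_width': 92.805}
```

View pics/scene0.png

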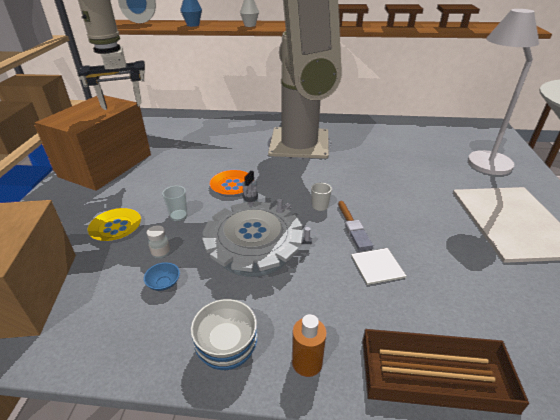

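View pics/top0.png

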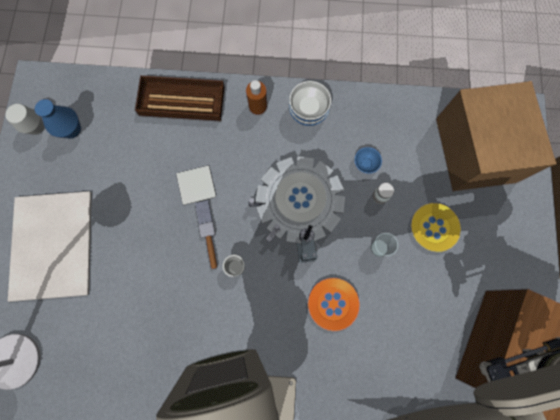

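The scene picture shows the wheel at about (253,232) and the knob at (250,180). The top picture shows the wheel at (301,198), the bracket and knob at (308,240), and the peg and lug at about (255,200). The plate look-alikes are orange (333,303) and yellow (436,227). The white cup (233,266) and the jar (385,190) could pass for round posts. I take the black knob on the bracket next to the wheel and check it in one crop.

```bash
cat > h.py <<'E'
import numpy as np,cv2
from rig import bot
def ray(n,u,v,z):
    i=bot.camera_info(n);T=np.array(i["world_from_camera"])
    d=T[:3,:3]@np.array([(u-i["cx"])/i["fx"],(v-i["cy"])/i["fy"],1]);o=T[:3,3]
    return o+d*(z-o[2])/d[2]
def px(n,p):
    i=bot.camera_info(n);T=np.linalg.inv(np.array(i["world_from_camera"]))
    c=T[:3,:3]@np.asarray(p,float)+T[:3,3];return np.array([i["fx"]*c[0]/c[2]+i["cx"],i["fy"]*c[1]/c[2]+i["cy"]])
E
python3 - <<'E'
from h import *
a=cv2.imread("pics/top0.png")[140:275,235:370];b=cv2.imread("pics/scene0.png")[160:285,190:325]
a=cv2.resize(a,(400,400),interpolation=cv2.INTER_CUBIC);b=cv2.resize(b,(400,370),interpolation=cv2.INTER_CUBIC)
b=cv2.copyMakeBorder(b,0,30,0,0,cv2.BORDER_CONSTANT)
cv2.imwrite("pics/crop.png",np.hstack([a,b]))
print(ray("top",301,198,70),ray("scene",252,230,70))
E
```

```text
[592.78630947 -93.41163754  70.        ] [603.29719161 -89.07217308  70.        ]
```

View pics/crop.png

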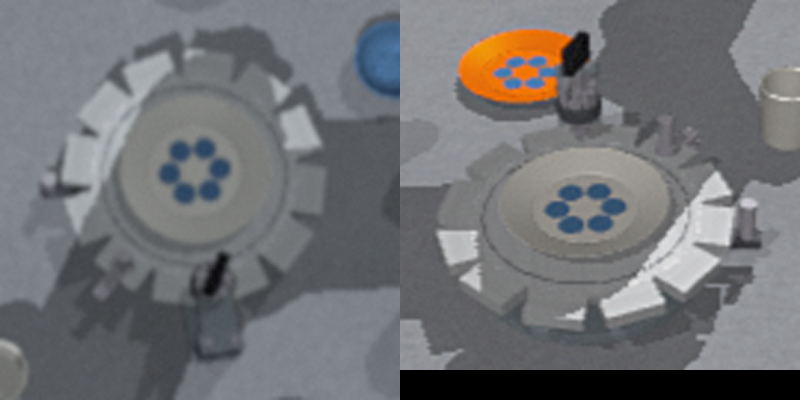

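```bash
python3 - <<'E'
from h import *
from scipy.optimize import least_squares
f=400/135
T=lambda u,v:(235+u/f,140+v/f)
S=lambda u,v:(190+(u-400)/f,160+v/f)
def tri(t,s):
    r=least_squares(lambda p:np.r_[px("top",p)-t,px("scene",p)-s],[600,-90,70]);return r.x,np.abs(r.fun).max()
print("knob",tri(T(216,274),S(576,53)))
kA=ray("top",*T(224,256),160);kB=ray("top",*T(207,293),160);print("wing",kA,kB)
c=np.array(tri(T(195,171),S(585,207))[0]);print("plate",c)
for n,t,s in(("peg?",T(122,265),S(665,118)),("post?",T(45,180),S(748,203))):
    p=tri(t,s);print(n,p)
for z in(66,78,96):
  for n,t in(("peg",T(122,265)),("post",T(45,180))):print(z,n,ray("top",*t,z))
  for n,t in(("peg",S(665,118)),("post",S(748,203))):print(z,n,ray("scene",*t,z))
E
```

```text
knob (array([ 483.5738702 , -112.33013022,  145.66132635]), np.float64(0.6285735269834731))
wing [ 497.47977378 -119.07703031  160.        ] [ 464.61266103 -106.34291605  160.        ]
plate [595.01886485 -91.09145037  63.21075416]
peg? (array([495.6528581 , -30.52166375,  88.36874879]), np.float64(0.06862871671705761))
post? (array([576.61918536,  48.45247981,  63.24109734]), np.float64(0.18771456329685066))
66 peg [499.41227621 -30.14531707  66.        ]
66 post [575.93949781  48.71300757  66.        ]
66 peg [465.39010512 -33.1258218   66.        ]
66 post [579.91700962  48.02082363  66.        ]
78 peg [497.40505349 -30.44668997  78.        ]
78 post [573.09031825  47.54403091  78.        ]
78 peg [481.61434815 -31.6326021   78.        ]
78 post [593.95092098  47.96211047  78.        ]
96 peg [494.39421941 -30.8987493   96.        ]
96 post [568.81654891  45.79056592  96.        ]
96 peg [505.9507127  -29.39277254  96.        ]
96 post [615.00178803  47.87404072  96.        ]
```

The crop confirms the black wing knob on the bracket: crop (216,274) in the top view, (576,53) in the scene view. There are two uprights, at scene crop (665,133) and (748,220), so I zoom in to tell the peg from the stop post.

```bash
python3 - <<'E'
from h import *
a=np.mean([bot.camera("top") for _ in range(6)],0).astype(np.uint8)[170:250,240:290];b=np.mean([bot.camera("scene") for _ in range(6)],0).astype(np.uint8)[185:265,262:322]
a=cv2.resize(a,(350,560),interpolation=cv2.INTER_CUBIC);b=cv2.resize(b,(420,560),interpolation=cv2.INTER_CUBIC)
im=np.hstack([a,b]);im=(255*(im/255.)**.6).astype(np.uint8)
cv2.imwrite("pics/z.png",im)
E
```

```text
(no output)
```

View pics/z.png

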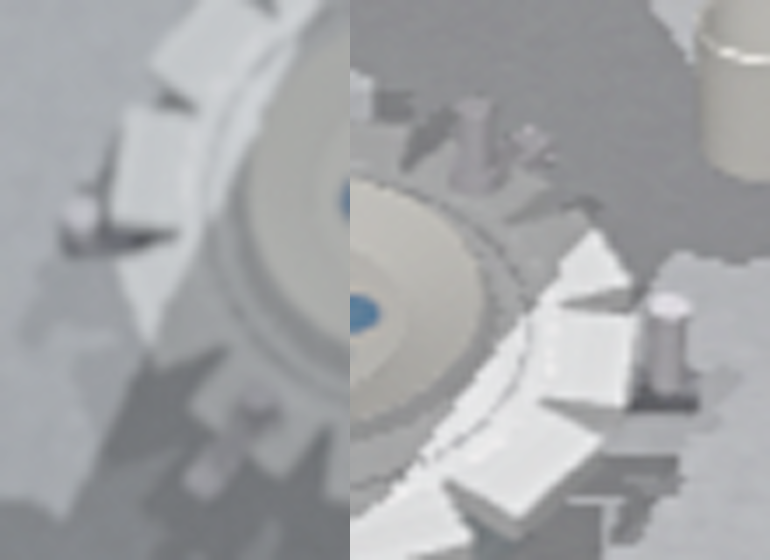

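The peg is at right-half (475,140), with its lug just outside at (530,145). The stop post is at (665,345), outside the rim on its dark arm. Next I fit the knob wing's pose to the black pixels.

```bash
python3 - <<'E'
from h import *
from scipy.optimize import differential_evolution as DE
M={}
for n,(y0,y1,x0,x1) in(("top",(220,245,295,320)),("scene",(165,192,238,262))):
    im=cv2.resize(cv2.imread(f"pics/{n}0.png")[y0:y1,x0:x1],None,fx=4,fy=4,interpolation=cv2.INTER_CUBIC)
    M[n]=((im.max(2)<45).astype(np.uint8),x0,y0)
    print(n,M[n][0].sum()/16)
def proj(n,p):
    x,y,a,z=p;m,x0,y0=M[n];c,s=np.cos(a),np.sin(a);P=[]
    for i in(-19,19):
        for j in(-6,6):
            for k in(-14,14):P.append((px(n,(x+c*i-s*j,y+s*i+c*j,z+k))-(x0,y0)+.5)*4)
    h=cv2.convexHull(np.float32(P));r=np.zeros_like(m);cv2.fillConvexPoly(r,np.int32(h),1);return r
def cost(p):
    return -sum((lambda r,m:(r&m).sum()/(r|m).sum())(proj(n,p),M[n][0]) for n in M)
r=DE(cost,[(470,495),(-125,-100),(-1.2,1.2),(140,155)],seed=1,maxiter=60,popsize=10)
print(r.x,np.degrees(r.x[2]),r.fun)
for n,u,v,z in(("peg top",275.7,228.6,90),("lug",270,237,60)):
    q=ray("top",u,v,z);d=q[:2]-(594,-91);print(n,q,np.degrees(np.arctan2(d[1],d[0])),np.hypot(*d))
E
```

```text
top 51.625
scene 81.5625Traceback (most recent call last):
  File "<stdin>", line 16, in <module>
    return fun(*args, **kwargs)
    ret = solver.solve()
    next(self)
    ~~~~^^^^^^
    energy = self.func(parameters)
    return self.f(x, *self.args)
           ~~~~~~^^^^^^^^^^^^^^^
  File "<stdin>", line 15, in cost
  File "<stdin>", line 15, in <genexpr>
  File "<stdin>", line 12, in proj
  File "h.py", line 8, in px
    i=bot.camera_info(n);T=np.linalg.inv(np.array(i["world_from_camera"]))
ValueError: time passes only in moves, steps and waits
```

```bash
sed -i 's/bot.camera_info(n)/info(n)/' h.py; cat >> h.py <<'E'
from functools import lru_cache
info=lru_cache(None)(lambda n:bot.camera_info(n))
E
cat > fit.py <<'E'
from h import *
from scipy.optimize import differential_evolution as DE
M={}
for n,(y0,y1,x0,x1) in(("top",(220,245,295,320)),("scene",(165,192,238,262))):
    im=cv2.resize(cv2.imread(f"pics/{n}0.png")[y0:y1,x0:x1],None,fx=4,fy=4,interpolation=cv2.INTER_CUBIC)
    M[n]=((im.max(2)<45).astype(np.uint8),x0,y0)
    print(n,M[n][0].sum()/16)
def proj(n,p):
    x,y,a,z=p;m,x0,y0=M[n];c,s=np.cos(a),np.sin(a);P=[]
    for i in(-19,19):
        for j in(-6,6):
            for k in(-14,14):P.append((px(n,(x+c*i-s*j,y+s*i+c*j,z+k))-(x0,y0)+.5)*4)
    h=cv2.convexHull(np.float32(P));r=np.zeros_like(m);cv2.fillConvexPoly(r,np.int32(h),1);return r
def cost(p):
    return -sum((lambda r,m:(r&m).sum()/(r|m).sum())(proj(n,p),M[n][0]) for n in M)
r=DE(cost,[(470,495),(-125,-100),(-1.2,1.2),(140,155)],seed=1,maxiter=40,popsize=10)
print(r.x,np.degrees(r.x[2]),r.fun)
for n,u,v,z in(("peg top",275.7,228.6,90),("lug",270,237,60)):
    q=ray("top",u,v,z);d=q[:2]-(594,-91);print(n,q,np.degrees(np.arctan2(d[1],d[0])),np.hypot(*d))
E
python3 fit.py
```

```text
top 51.625
scene 81.5625
[ 4.82402320e+02 -1.11581129e+02 -1.87816276e-01  1.42174649e+02] -10.76107996081553 -1.2600557374847132
peg top [497.60237811 -29.29802034  90.        ] 147.37759390971317 114.45364038990982
lug [478.05009984 -14.43600633  60.        ] 146.56243455430388 138.9475601587113
```

```bash
cat > fit2.py <<'E'
exec(open("fit.py").read().split("r=DE")[0].replace("<45","<TH").replace("from h","TH=TT\nfrom h"))
E
python3 - <<'E'
src=open("fit.py").read().split("r=DE")[0]
import sys;sys.path.insert(0,".")
for th in(60,75):
    exec(src.replace("<45",f"<{th}"))
    r=DE(cost,[(470,495),(-125,-100),(-1.2,1.2),(144,150)],seed=1,maxiter=30,popsize=10)
    print(th,r.x,np.degrees(r.x[2]),r.fun,[(lambda q,m:(q&m).sum()/(q|m).sum())(proj(n,r.x),M[n][0]) for n in M])
vis=[]
for n in M:
    m,x0,y0=M[n];im=cv2.imread(f"pics/{n}0.png")[y0:y0+m.shape[0]//4,x0:x0+m.shape[1]//4]
    im=cv2.resize(im,(m.shape[1],m.shape[0]),interpolation=cv2.INTER_CUBIC);im=(255*(im/255.)**.5).astype(np.uint8);q=im.copy()
    cv2.drawContours(q,cv2.findContours(proj(n,r.x),0,1)[0],-1,(0,0,255),1)
    vis.append(cv2.resize(np.hstack([im,q]),(600,300)))
cv2.imwrite("pics/k.png",np.vstack(vis))
E
```

```text
top 72.6875
scene 90.0625
60 [ 4.82275629e+02 -1.12083639e+02 -2.28598009e-01  1.45606301e+02] -13.097701113448425 -1.4086687306501549 [np.float64(0.7081339712918661), np.float64(0.7005347593582888)]
top 124.0625
scene 98.375
75 [ 4.82517785e+02 -1.11938055e+02 -2.31132786e-01  1.44162583e+02] -13.24293317101956 -1.3405452307591244 [np.float64(0.5791705937794533), np.float64(0.7613746369796709)]
```

View pics/k.png

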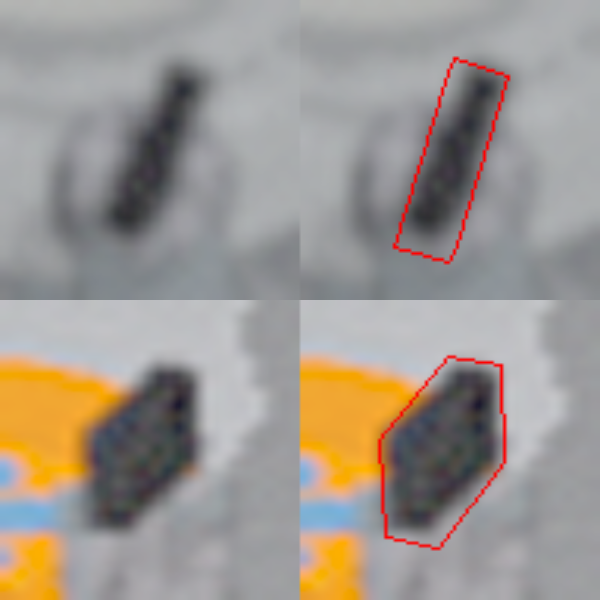

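The picture shows the wing running from (125,220) to (185,75) in the top half, so its yaw is about -20° and its centre near (482.5,-112). I move above it now with the tool's x along the wing.

Request:
move_arm --pt "0 15 -12 0 0 0 4" --pt "0 50 -39 0 0 0 10" --pt "0 82 -64 0 0 0 16" --pt "0 114 -89 0 0 0 22" --pt "0 146 -115 0 0 0 28" --pt "0 178 -140 0 0 0 34" --pt "0 210 -165 0 0 0 41" --pt "0 242 -190 0 0 0 41" --pt "0 274 -215 0 0 0 41" --pt "0 306 -240 0 0 0 41" --pt "0 338 -266 0 0 0 41" --pt "0 370 -291 0 0 0 41"

```text
time: 1.7
ee_pos: [456.8, -154.2, 238.0]
ee_rot: [3.093, -0.547, 0.001]
ft_force: [-0.2, -0.5, -0.2]
grip_width: 93.2
finger_force: 0.0
```

Request:
move_arm --pt "0 16 38 0 0 0 0" --pt "0 16 38 0 0 0 0" --pt "0 16 38 0 0 0 0" --pt "0 16 38 0 0 0 0"

```text
time: 2.03
ee_pos: [458.0, -197.1, 237.6]
ee_rot: [-3.093, 0.547, 0.001]
ft_force: [0.0, 0.7, 0.0]
grip_width: 93.1
finger_force: 0.0
```

Request:
move_arm --pt "0 -2 -35 0 0 0 0" --pt "0 -4 -70 10 0 0 0" --pt "0 -6 -88 25 0 0 0" --pt "0 -6 -88 50 0 0 0" --pt "0 -6 -88 50 0 0 0" --pt "0 -6 -88 50 0 0 0"

```text
time: 2.53
ee_pos: [481.0, -113.2, 186.6]
ee_rot: [-3.093, 0.55, 0.005]
ft_force: [0.9, -0.3, 0.8]
grip_width: 93.0
finger_force: 0.0
```

```bash
python3 - <<'E'
from h import *
a=bot.camera("top")[195:275,270:350];b=bot.camera("scene")[140:220,210:290]
im=np.hstack([cv2.resize(k,(400,400),interpolation=cv2.INTER_CUBIC) for k in(a,b)]);im=(255*(im/255.)**.6).astype(np.uint8)
cv2.imwrite("pics/g1.png",im);s=bot.sense();print(s["ee_pos"],s["joint_positions"])
E
```

```text
[ 482.65297409 -113.91290378  188.92191145] [-3.35195529e-01 -1.27364838e-01  1.83558718e+00 -7.47835799e-06
  1.43224551e+00  1.58767537e+00]
```

View pics/g1.png

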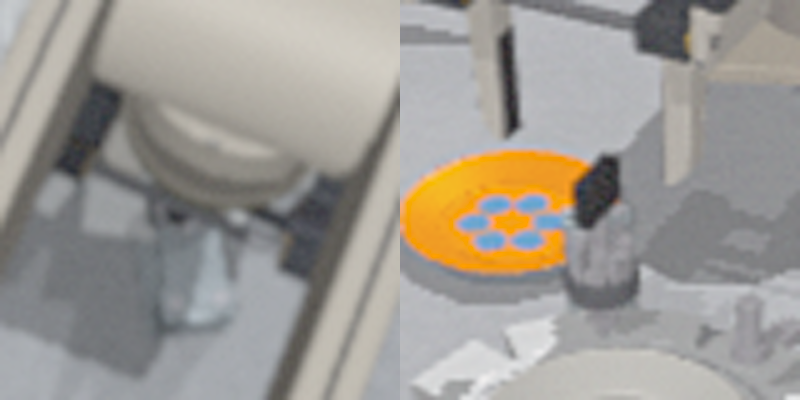

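The fingers, at (510,130) and (680,180), straddle the knob top at (600,160) and are well centred. I descend and close gently.

Request:
move_arm --pt "0 0 0 10 0 0 0" --pt "0 0 0 20 0 0 0" --pt "0 0 0 30 0 0 0" --pt "0 0 0 37 0 0 0" --pt "0 0 0 37 0 0 0" --pt "200 0 0 37 0 0 0" --pt "200 0 0 37 0 0 0" --pt "255 0 0 37 0 0 0" --pt "255 0 0 37 0 0 0" --pt "255 0 0 37 0 0 0" --pt "255 0 0 37 0 0 0" --pt "255 0 0 37 0 0 0" --force 10

```text
time: 3.63
ee_pos: [482.7, -112.7, 150.8]
ee_rot: [3.094, -0.547, 0.0]
ft_force: [0.4, 0.6, -0.4]
grip_width: 50.8
finger_force: 0.0
```

Request:
move_arm --pt "255 0 0 0 0 0 0" --pt "255 0 0 0 0 0 0" --pt "255 0 0 0 0 0 0" --pt "255 0 0 0 0 0 0"

```text
time: 3.97
ee_pos: [482.6, -112.6, 150.6]
ee_rot: [-3.094, 0.547, 0.0]
ft_force: [0.5, 0.1, 0.6]
grip_width: 24.3
finger_force: 0.0
```

```bash
python3 -c "
from rig import bot
s=bot.sense();print({k:s[k] for k in('ee_pos','ee_rot','ft_force','ft_torque','grip_width','finger_force')})"
```

```text
{'ee_pos': array([ 482.5963643 , -112.64639779,  150.62544687]), 'ee_rot': array([-3.09367177e+00,  5.46600729e-01,  3.80310811e-05]), 'ft_force': array([0.47606873, 0.14510666, 0.61918978]), 'ft_torque': array([ 0.05912957, -0.00806319,  0.01272955]), 'grip_width': 24.323839718394876, 'finger_force': 0.0}
```

Request:
move_arm --pt "255 0 0 0 0 0 0" --pt "255 0 0 0 0 0 0" --pt "255 0 0 0 0 0 0"

```text
time: 4.22
ee_pos: [483.1, -111.5, 150.6]
ee_rot: [-3.092, 0.546, -0.001]
ft_force: [3.9, 6.0, -1.2]
grip_width: 12.1
finger_force: 10.0
```

```bash
cat > s.py <<'E'
from rig import bot
import numpy as np
s=bot.sense();print({k:np.round(s[k],2).tolist() for k in('time','ee_pos','ee_rot','ft_force','ft_torque','grip_width','finger_force')})
E
python3 s.py
```

```text
{'time': 4.22, 'ee_pos': [483.09, -111.52, 150.62], 'ee_rot': [-3.09, 0.55, -0.0], 'ft_force': [3.86, 5.97, -1.18], 'ft_torque': [1.12, -0.54, 0.01], 'grip_width': 12.06, 'finger_force': 10.0}
```

Request:
move_arm --pt "255 0.2 -0.6 0 0 0 0" --pt "255 0.3 -1.2 0 0 0 0" --pt "255 0.3 -1.2 0 0 0 0" --pt "255 0.3 -1.2 0 0 0 0" --pt "255 0.3 -1.2 0 0 0 0" --force 25

```text
time: 4.63
ee_pos: [483.2, -111.4, 150.6]
ee_rot: [-3.093, 0.546, 0.0]
ft_force: [0.0, 2.8, 0.7]
grip_width: 11.5
finger_force: 25.0
```

```bash
python3 s.py
```

```text
{'time': 4.63, 'ee_pos': [483.24, -111.41, 150.64], 'ee_rot': [-3.09, 0.55, 0.0], 'ft_force': [0.04, 2.76, 0.71], 'ft_torque': [0.78, 0.05, 0.04], 'grip_width': 11.48, 'finger_force': 25.0}
```

Request:
move_arm --pt "255 0 -0.3 -1 0 0 0" --pt "255 0 -0.3 -2 0 0 0" --pt "255 0 -0.3 -3 0 0 0" --pt "255 0 -0.3 -4 0 0 0" --pt "255 0 -0.3 -5 0 0 0" --pt "255 0 -0.3 -6 0 0 0" --pt "255 0 -0.3 -7 0 0 0" --pt "255 0 -0.3 -8 0 0 0" --pt "255 0 -0.3 -9 0 0 0" --pt "255 0 -0.3 -10 0 0 0" --pt "255 0 -0.3 -11 0 0 0" --pt "255 0 -0.3 -11 0 0 0"

```text
time: 5.63
ee_pos: [483.1, -111.4, 161.6]
ee_rot: [3.094, -0.547, -0.001]
ft_force: [2.6, 0.7, -11.2]
grip_width: 11.8
finger_force: 25.0
```

```bash
python3 s.py
```

```text
{'time': 5.63, 'ee_pos': [483.15, -111.36, 161.59], 'ee_rot': [3.09, -0.55, -0.0], 'ft_force': [2.56, 0.68, -11.16], 'ft_torque': [0.22, -0.45, 0.0], 'grip_width': 11.8, 'finger_force': 25.0}
```

Request:
move_arm --pt "255 -0.2 0 -0.5 0 0 0" --pt "255 -0.2 0 -1 0 0 0" --pt "255 -0.2 0 -1.5 0 0 0" --pt "255 -0.2 0 -1.5 0 0 0"

```text
time: 5.97
ee_pos: [483.2, -111.3, 163.2]
ee_rot: [3.094, -0.547, -0.0]
ft_force: [1.7, 0.1, -12.1]
grip_width: 11.9
finger_force: 25.0
```

Request:
move_arm --pt "255 0 0 -0.5 0 0 0" --pt "255 0 0 -1 0 0 0" --pt "255 0 0 -1 0 0 0" --pt "255 0 0 -1 0 0 0"

```text
time: 6.3
ee_pos: [483.1, -111.3, 164.1]
ee_rot: [3.094, -0.547, -0.0]
ft_force: [2.5, 0.3, -12.1]
grip_width: 12.2
finger_force: 25.0
```

Request:
move_arm --pt "255 0 0 -0.5 0 0 0" --pt "255 0 0 -1 0 0 0" --pt "255 0 0 -1 0 0 0" --pt "255 0 0 -1 0 0 0"

```text
time: 6.63
ee_pos: [483.2, -111.3, 165.2]
ee_rot: [3.094, -0.547, -0.0]
ft_force: [2.8, 0.2, -11.8]
grip_width: 11.6
finger_force: 25.0
```

Request:
move_arm --pt "255 0 0 -0.5 0 0 0" --pt "255 0 0 -1 0 0 0" --pt "255 0 0 -1 0 0 0" --pt "255 0 0 -1 0 0 0"

```text
time: 6.97
ee_pos: [483.1, -111.3, 166.1]
ee_rot: [3.094, -0.547, -0.0]
ft_force: [1.7, 0.8, -12.9]
grip_width: 12.0
finger_force: 25.0
```

Request:
move_arm --pt "255 0 0 -0.5 0 0 0" --pt "255 0 0 -1 0 0 0" --pt "255 0 0 -1 0 0 0" --pt "255 0 0 -1 0 0 0"

```text
time: 7.3
ee_pos: [483.2, -111.3, 167.1]
ee_rot: [-3.094, 0.547, 0.0]
ft_force: [2.4, -0.8, -12.2]
grip_width: 12.0
finger_force: 25.0
```

Request:
move_arm --pt "255 0 0 -0.5 0 0 0" --pt "255 0 0 -1 0 0 0" --pt "255 0 0 -1 0 0 0" --pt "255 0 0 -1 0 0 0"

```text
time: 7.63
ee_pos: [483.2, -111.3, 168.2]
ee_rot: [3.094, -0.547, -0.0]
ft_force: [2.0, -1.2, -14.2]
grip_width: 11.7
finger_force: 25.0
```

Request:
move_arm --pt "255 0 0 -0.5 0 0 0" --pt "255 0 0 -1 0 0 0" --pt "255 0 0 -1 0 0 0" --pt "255 0 0 -1 0 0 0"

```text
time: 7.97
ee_pos: [483.1, -111.3, 168.5]
ee_rot: [-3.094, 0.547, 0.001]
ft_force: [4.9, -1.3, -20.1]
grip_width: 12.1
finger_force: 25.0
```

```bash
python3 s.py
```

```text
{'time': 7.97, 'ee_pos': [483.07, -111.25, 168.53], 'ee_rot': [-3.09, 0.55, 0.0], 'ft_force': [4.91, -1.32, -20.09], 'ft_torque': [-0.23, -0.98, -0.04], 'grip_width': 12.08, 'finger_force': 25.0}
```

Request:
move_arm --pt "255 -0.4 0 1.6 0 0 0" --pt "255 -0.4 0 1.6 0 0 0" --pt "255 -0.4 0 1.6 0 0 -3" --pt "255 -0.4 0 1.6 0 0 -6" --pt "255 -0.4 0 1.6 0 0 -9" --pt "255 -0.4 0 1.6 0 0 -12" --pt "255 -0.4 0 1.6 0 0 -15" --pt "255 -0.4 0 1.6 0 0 -15"

```text
time: 8.63
ee_pos: [483.1, -111.5, 168.0]
ee_rot: [3.138, -0.134, 0.001]
ft_force: [3.6, -2.1, -14.1]
grip_width: 12.3
finger_force: 25.0
```

```bash
python3 s.py
```

```text
{'time': 8.63, 'ee_pos': [483.05, -111.45, 167.97], 'ee_rot': [3.14, -0.13, 0.0], 'ft_force': [3.55, -2.12, -14.11], 'ft_torque': [-0.46, -0.65, 0.03], 'grip_width': 12.34, 'finger_force': 25.0}
```

Request:
move_arm --pt "255 -0.4 -0.2 0.3 0 0 -3" --pt "255 -0.4 -0.2 0.3 0 0 -6" --pt "255 -0.4 -0.2 0.3 0 0 -9" --pt "255 -0.4 -0.2 0.3 0 0 -12" --pt "255 -0.4 -0.2 0.3 0 0 -15" --pt "255 -0.4 -0.2 0.3 0 0 -18" --pt "255 -0.4 -0.2 0.3 0 0 -21" --pt "255 -0.4 -0.2 0.3 0 0 -24" --pt "255 -0.4 -0.2 0.3 0 0 -27" --pt "255 -0.4 -0.2 0.3 0 0 -30" --pt "255 -0.4 -0.2 0.3 0 0 -30"

```text
time: 9.55
ee_pos: [483.1, -111.8, 167.9]
ee_rot: [3.065, 0.68, 0.002]
ft_force: [4.4, -3.4, -14.5]
grip_width: 11.9
finger_force: 25.0
```

```bash
python3 s.py
```

```text
{'time': 9.55, 'ee_pos': [483.09, -111.83, 167.94], 'ee_rot': [3.06, 0.68, 0.0], 'ft_force': [4.35, -3.44, -14.46], 'ft_torque': [-0.89, -0.91, -0.02], 'grip_width': 11.86, 'finger_force': 25.0}
```

Request:
move_arm --pt "255 0.2 0.4 0.2 0 0 -1" --pt "255 0.4 0.8 0.2 0 0 -3" --pt "255 0.4 0.8 0.2 0 0 -5" --pt "255 0.4 0.8 0.2 0 0 -7" --pt "255 0.4 0.8 0.2 0 0 -9" --pt "255 0.4 0.8 0.2 0 0 -9"

```text
time: 10.05
ee_pos: [483.3, -112.0, 167.4]
ee_rot: [3.004, 0.917, 0.0]
ft_force: [3.6, -3.7, -13.1]
grip_width: 12.0
finger_force: 25.0
```

```bash
python3 s.py
```

```text
{'time': 10.05, 'ee_pos': [483.26, -111.96, 167.39], 'ee_rot': [3.0, 0.92, 0.0], 'ft_force': [3.58, -3.65, -13.11], 'ft_torque': [-0.81, -0.54, 0.03], 'grip_width': 12.04, 'finger_force': 25.0}
```

Request:
move_arm --pt "255 0.1 0.4 0 0 0 -1.5" --pt "255 0.1 0.6 0 0 0 -3" --pt "255 0.1 0.6 0 0 0 -4.5" --pt "255 0.1 0.6 0 0 0 -6" --pt "255 0.1 0.6 0 0 0 -6"

```text
time: 10.47
ee_pos: [483.4, -112.0, 167.1]
ee_rot: [2.953, 1.072, -0.001]
ft_force: [1.4, -2.9, -13.1]
grip_width: 11.9
finger_force: 25.0
```

```bash
python3 s.py
```

```text
{'time': 10.47, 'ee_pos': [483.38, -112.03, 167.1], 'ee_rot': [2.95, 1.07, -0.0], 'ft_force': [1.4, -2.87, -13.08], 'ft_torque': [-0.56, -0.29, 0.02], 'grip_width': 11.89, 'finger_force': 25.0}
```

Request:
move_arm --pt "255 -0.1 0.3 -0.3 0 0 -1.5" --pt "255 -0.1 0.3 -0.3 0 0 -3" --pt "255 -0.1 0.3 -0.3 0 0 -4.5" --pt "255 -0.1 0.3 -0.3 0 0 -6" --pt "255 -0.1 0.3 -0.3 0 0 -6"

```text
time: 10.88
ee_pos: [483.4, -112.2, 167.3]
ee_rot: [-2.893, -1.225, 0.001]
ft_force: [1.6, -2.4, -13.1]
grip_width: 11.9
finger_force: 25.0
```

```bash
python3 s.py
```

```text
{'time': 10.88, 'ee_pos': [483.43, -112.17, 167.27], 'ee_rot': [-2.89, -1.22, 0.0], 'ft_force': [1.56, -2.37, -13.06], 'ft_torque': [-0.48, -0.32, -0.02], 'grip_width': 11.91, 'finger_force': 25.0}
```

Turned about 66° with no wall yet.

Request:
move_arm --pt "255 0 0.2 0 0 0 -1.5" --pt "255 0 0.2 0 0 0 -3" --pt "255 0 0.2 0 0 0 -4.5" --pt "255 0 0.2 0 0 0 -4.5" --pt "255 0 0.2 0 0 0 -4.5"

```text
time: 11.3
ee_pos: [483.5, -112.2, 167.2]
ee_rot: [-2.843, -1.335, 0.001]
ft_force: [0.1, -1.7, -13.7]
grip_width: 11.4
finger_force: 25.0
```

```bash
python3 s.py
```

```text
{'time': 11.3, 'ee_pos': [483.54, -112.23, 167.22], 'ee_rot': [-2.84, -1.34, 0.0], 'ft_force': [0.07, -1.72, -13.68], 'ft_torque': [-0.33, -0.11, 0.05], 'grip_width': 11.39, 'finger_force': 25.0}
```

Request:
move_arm --pt "255 0 0.2 0 0 0 -1.5" --pt "255 0 0.2 0 0 0 -3" --pt "255 0 0.2 0 0 0 -4" --pt "255 0 0.2 0 0 0 -4" --pt "255 0 0.2 0 0 0 -4"

```text
time: 11.72
ee_pos: [483.6, -112.3, 167.1]
ee_rot: [-2.794, -1.435, 0.001]
ft_force: [-1.0, 0.4, -13.0]
grip_width: 12.1
finger_force: 25.0
```

```bash
python3 s.py
```

```text
{'time': 11.72, 'ee_pos': [483.61, -112.27, 167.12], 'ee_rot': [-2.79, -1.44, 0.0], 'ft_force': [-1.02, 0.37, -13.05], 'ft_torque': [-0.16, 0.16, 0.02], 'grip_width': 12.08, 'finger_force': 25.0}
```

Request:
move_arm --pt "255 0 0 0 0 0 -1.5" --pt "255 0 0 0 0 0 -3" --pt "255 0 0 0 0 0 -4" --pt "255 0 0 0 0 0 -4" --pt "255 0 0 0 0 0 -4"

```text
time: 12.13
ee_pos: [483.7, -112.3, 167.1]
ee_rot: [-2.742, -1.532, 0.001]
ft_force: [-1.2, -0.6, -14.1]
grip_width: 12.2
finger_force: 25.0
```

```bash
python3 s.py
```

```text
{'time': 12.13, 'ee_pos': [483.72, -112.34, 167.14], 'ee_rot': [-2.74, -1.53, 0.0], 'ft_force': [-1.16, -0.59, -14.06], 'ft_torque': [-0.08, 0.33, 0.04], 'grip_width': 12.16, 'finger_force': 25.0}
```

Request:
move_arm --pt "255 0 0 0 0 0 -1.5" --pt "255 0 0 0 0 0 -3" --pt "255 0 0 0 0 0 -3" --pt "255 0 0 0 0 0 -3"

```text
time: 12.47
ee_pos: [483.7, -112.3, 167.1]
ee_rot: [-2.701, -1.603, 0.001]
ft_force: [-1.9, 1.1, -14.5]
grip_width: 11.6
finger_force: 25.0
```

```bash
python3 s.py
```

```text
{'time': 12.47, 'ee_pos': [483.72, -112.35, 167.14], 'ee_rot': [-2.7, -1.6, 0.0], 'ft_force': [-1.86, 1.14, -14.45], 'ft_torque': [-0.05, 0.32, 0.0], 'grip_width': 11.63, 'finger_force': 25.0}
```

Request:
move_arm --pt "255 0 0 0 0 0 -1.5" --pt "255 0 0 0 0 0 -3" --pt "255 0 0 0 0 0 -3" --pt "255 0 0 0 0 0 -3"

```text
time: 12.8
ee_pos: [483.8, -112.4, 167.2]
ee_rot: [-2.659, -1.673, 0.0]
ft_force: [-2.3, -0.5, -14.7]
grip_width: 11.9
finger_force: 25.0
```

```bash
python3 s.py
```

```text
{'time': 12.8, 'ee_pos': [483.77, -112.36, 167.17], 'ee_rot': [-2.66, -1.67, 0.0], 'ft_force': [-2.28, -0.55, -14.72], 'ft_torque': [-0.08, 0.39, -0.08], 'grip_width': 11.91, 'finger_force': 25.0}
```

Request:
move_arm --pt "255 0 0 0 0 0 -1" --pt "255 0 0 0 0 0 -2" --pt "255 0 0 0 0 0 -2" --pt "255 0 0 0 0 0 -2"

```text
time: 13.13
ee_pos: [483.8, -112.4, 167.2]
ee_rot: [-2.628, -1.721, 0.0]
ft_force: [-2.6, 0.2, -14.7]
grip_width: 12.0
finger_force: 25.1
```

```bash
python3 s.py; python3 - <<'E'
import sys;sys.path.insert(0,".")
from h import *
b=bot.camera("scene")[130:220,205:295]
im=cv2.resize(b,(540,540),interpolation=cv2.INTER_CUBIC);im=(255*(im/255.)**.6).astype(np.uint8)
cv2.imwrite("pics/g2.png",im)
E
```

```text
{'time': 13.13, 'ee_pos': [483.77, -112.39, 167.15], 'ee_rot': [-2.63, -1.72, 0.0], 'ft_force': [-2.62, 0.19, -14.65], 'ft_torque': [0.04, 0.4, -0.27], 'grip_width': 11.99, 'finger_force': 25.08}
```

View pics/g2.png

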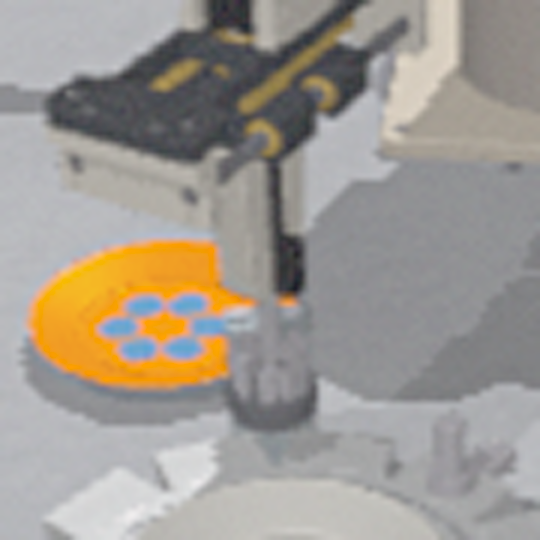

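The picture shows the knob gripped at (270,270) above the sleeve, clear of the ring. The torque of -0.27 N m means I have reached the wall, at about 84°. I turn back to about 81° and ease down.

Request:
move_arm --pt "255 0 0 0 0 0 2" --pt "255 0 0 0 0 0 4" --pt "255 0 0 0 0 0 5.5" --pt "255 0 0 0 0 0 5.5" --pt "255 0 0 0.5 0 0 5.5" --pt "255 0 0 1 0 0 5.5" --pt "255 0 0 1.5 0 0 5.5" --pt "255 0 0 2 0 0 5.5" --pt "255 0 0 2 0 0 5.5"

```text
time: 13.93
ee_pos: [483.8, -112.4, 165.2]
ee_rot: [-2.707, -1.594, 0.0]
ft_force: [-5.8, 1.3, -12.7]
grip_width: 11.6
finger_force: 25.0
```

```bash
python3 s.py
```

```text
{'time': 13.93, 'ee_pos': [483.79, -112.36, 165.17], 'ee_rot': [-2.71, -1.59, 0.0], 'ft_force': [-5.79, 1.32, -12.68], 'ft_torque': [0.15, 0.89, -0.01], 'grip_width': 11.6, 'finger_force': 25.0}
```

Request:
move_arm --pt "255 -0.3 -0.5 0.5 0 0 0" --pt "255 -0.3 -0.5 1 0 0 0" --pt "255 -0.3 -0.5 1.5 0 0 0" --pt "255 -0.3 -0.5 2 0 0 0" --pt "255 -0.3 -0.5 2 0 0 0"

```text
time: 14.35
ee_pos: [483.7, -112.4, 163.4]
ee_rot: [2.707, 1.594, 0.001]
ft_force: [-2.2, 1.1, -12.4]
grip_width: 11.7
finger_force: 25.0
```

```bash
python3 s.py
```

```text
{'time': 14.35, 'ee_pos': [483.66, -112.41, 163.42], 'ee_rot': [2.71, 1.59, 0.0], 'ft_force': [-2.16, 1.09, -12.39], 'ft_torque': [0.39, 0.38, 0.01], 'grip_width': 11.7, 'finger_force': 25.0}
```

Request:
move_arm --pt "255 0 0 0.3 0 0 0" --pt "255 0 0 0.6 0 0 0" --pt "255 0 0 0.9 0 0 0" --pt "255 0 0 0.9 0 0 0" --pt "255 0 0 0.9 0 0 0"

```text
time: 14.77
ee_pos: [483.7, -112.5, 163.0]
ee_rot: [2.707, 1.593, 0.001]
ft_force: [-3.1, 4.0, -6.9]
grip_width: 11.9
finger_force: 25.0
```

```bash
python3 s.py
```

```text
{'time': 14.77, 'ee_pos': [483.7, -112.45, 163.04], 'ee_rot': [2.71, 1.59, 0.0], 'ft_force': [-3.12, 4.02, -6.9], 'ft_torque': [0.66, 0.75, 0.01], 'grip_width': 11.89, 'finger_force': 25.0}
```

The floor is felt. I ease off the last load, then reduce the grip and open.

Request:
move_arm --pt "255 0 -0.4 0.4 0 0 0" --pt "255 0 -0.4 0.7 0 0 0" --pt "255 0 -0.4 0.7 0 0 0" --pt "255 0 -0.4 0.7 0 0 0"

```text
time: 15.1
ee_pos: [483.7, -112.4, 163.0]
ee_rot: [2.706, 1.593, 0.002]
ft_force: [-4.1, 4.3, -1.2]
grip_width: 12.1
finger_force: 25.0
```

Request:
move_arm --pt "255 0 0 0 0 0 0" --pt "255 0 0 0 0 0 0" --pt "195 0 0 0 0 0 0" --pt "150 0 0 0 0 0 0" --pt "100 0 0 0 0 0 0" --pt "100 0 0 0 0 0 0" --pt "100 0 0 0 0 0 0" --pt "100 0 0 0 0 0 0" --pt "100 0 0 0 0 0 0" --pt "100 0 0 0 0 0 0" --force 5

```text
time: 15.93
ee_pos: [483.1, -112.3, 161.8]
ee_rot: [2.707, 1.593, 0.0]
ft_force: [0.4, -0.4, 0.2]
grip_width: 55.7
finger_force: 0.0
```

```bash
python3 s.py
```

```text
{'time': 15.93, 'ee_pos': [483.11, -112.33, 161.76], 'ee_rot': [2.71, 1.59, 0.0], 'ft_force': [0.4, -0.42, 0.21], 'ft_torque': [-0.08, -0.01, -0.01], 'grip_width': 55.68, 'finger_force': 0.0}
```

Request:
move_arm --pt "100 0 0 -15 0 0 0" --pt "100 0 0 -35 0 0 0" --pt "100 0 0 -55 0 0 0" --pt "100 0 0 -60 0 0 0" --pt "100 0 0 -60 0 0 0" --pt "100 0 0 -60 0 0 0"

```text
time: 16.43
ee_pos: [483.0, -112.3, 221.2]
ee_rot: [2.707, 1.593, 0.0]
ft_force: [0.7, 0.7, 0.1]
grip_width: 56.8
finger_force: 0.0
```

```bash
python3 s.py; python3 - <<'E'
import sys;sys.path.insert(0,".")
from h import *
from scipy.optimize import least_squares
b=bot.camera("scene");b=b[145:255,200:325]
im=cv2.resize(b,(750,660),interpolation=cv2.INTER_CUBIC)[:600];im=(255*(im/255.)**.6).astype(np.uint8)
c=np.array([593.5,-91.2])
for nm,u,v in(("pegtop",279.9,199.3),("pegmid",279.9,205)):
    for z in(96,78):
        p=ray("scene",u,v,z);d=p[:2]-c;print(nm,z,p,np.hypot(*d),np.degrees(np.arctan2(d[1],d[0])))
for a in(144,147,150):
    p=np.r_[c+108*np.array([np.cos(np.radians(a)),np.sin(np.radians(a))]),96];t=px("top",p);s=px("scene",p)
    print(a,p,"zoomtop",(t-(240,170))*7,"zoomscene",(s-(262,185))*7+(350,0))
    q=(s-(200,145))*6;cv2.circle(im,tuple(np.int32(q)),3,(0,0,255),1)
for a in range(0,360,10):
    p=np.r_[c+125*np.array([np.cos(np.radians(a)),np.sin(np.radians(a))]),60];q=(px("scene",p)-(200,145))*6;cv2.circle(im,tuple(np.int32(q)),2,(0,255,0),-1)
cv2.imwrite("pics/w.png",im)
E
```

```text
{'time': 16.43, 'ee_pos': [483.02, -112.29, 221.17], 'ee_rot': [2.71, 1.59, 0.0], 'ft_force': [0.7, 0.74, 0.05], 'ft_torque': [-0.08, -0.02, -0.0], 'grip_width': 56.85, 'finger_force': 0.0}
pegtop 96 [503.51043087 -28.3908086   96.        ] 109.74113666512817 145.08646952575302
pegtop 78 [479.10054536 -30.60045093  78.        ] 129.45864424306933 152.08898723903653
pegmid 96 [528.3455567  -26.12850561  96.        ] 92.08366230287284 135.0364952013421
pegmid 78 [504.68390539 -28.26998913  78.        ] 108.85074610912149 144.6807927671136
144 [506.12616461 -27.71919275  96.        ] zoomtop [247.19411497 385.54775337] zoomscene [476.44630501 104.29036974]
147 [502.92357866 -32.37898422  96.        ] zoomtop [258.64646914 394.5300878 ] zoomscene [464.92258998  98.61485003]
150 [499.96925639 -37.2         96.        ] zoomtop [270.57770951 402.91926066] zoomscene [452.97989374  93.33515267]
```

View pics/w.png

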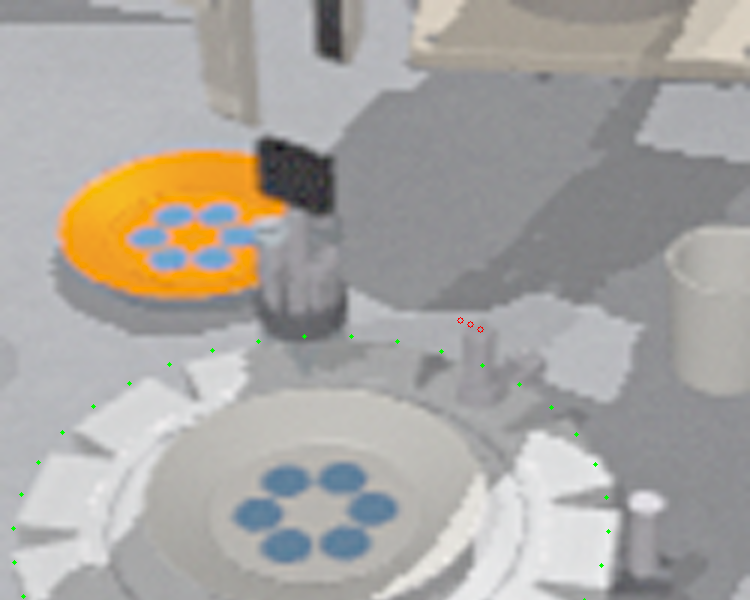

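The picture shows the knob retracted and turned at (295,175). The peg is at (480,360), about 144° on the wheel, and the stop post is at (645,530). Next I go above the peg with the fingers partly closed along the radius.

Request:
move_arm --pt "167 20 -5 0 0 0 2" --pt "167 50 -13 0 0 0 4" --pt "167 75 -20 0 0 0 6.5" --pt "167 83.5 -22 10 0 0 6.5" --pt "167 83.5 -22 40 0 0 6.5" --pt "167 83.5 -22 70 0 0 6.5" --pt "167 83.5 -22 92 0 0 6.5" --pt "167 83.5 -22 98 0 0 6.5" --pt "167 83.5 -22 98 0 0 6.5" --pt "167 83.5 -22 98 0 0 6.5" --pt "167 83.5 -22 98 0 0 6.5"

```text
time: 17.4
ee_pos: [505.3, -29.0, 125.2]
ee_rot: [2.792, 1.437, 0.003]
ft_force: [0.5, -0.2, -0.6]
grip_width: 31.8
finger_force: 0.0
```

```bash
python3 s.py; python3 - <<'E'
import sys;sys.path.insert(0,".")
from h import *
s=bot.sense();e=np.array(s["ee_pos"])
b=bot.camera("scene");a=bot.camera("top");T=px("top",e);S=px("scene",e+[0,0,-19]);print(T,S,S0:=px("scene",np.r_[e[:2],96]))
b=b[160:240,240:320];a=a[190:270,240:320]
im=np.hstack([cv2.resize(k,(400,400),interpolation=cv2.INTER_CUBIC) for k in(a,b)]);im=(255*(im/255.)**.6).astype(np.uint8)
q=(S0-(240,160))*5+(400,0);cv2.circle(im,tuple(np.int32(q)),3,(0,0,255),1)
cv2.imwrite("pics/p.png",im)
E
```

```text
{'time': 17.4, 'ee_pos': [505.34, -29.02, 125.24], 'ee_rot': [2.79, 1.44, 0.0], 'ft_force': [0.53, -0.22, -0.63], 'ft_torque': [-0.05, -0.06, -0.01], 'grip_width': 31.8, 'finger_force': 0.0}
[275.6156883  223.43392796] [279.60208094 196.55166453] [279.60091447 199.69673572]
```

View pics/p.png

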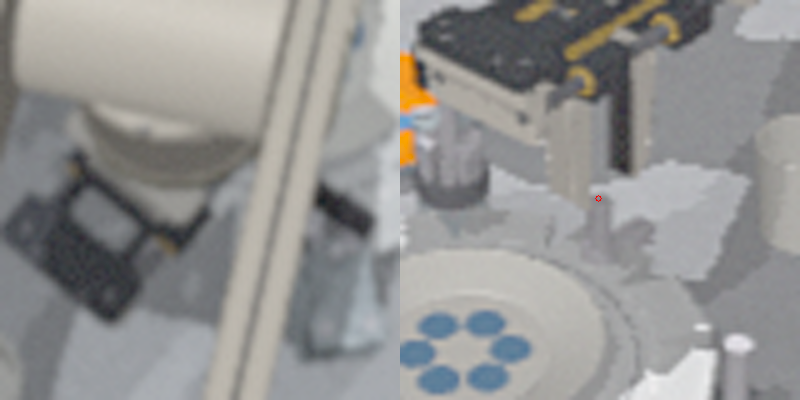

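The picture shows the fingers above the peg top at (600,195), and the predicted point falls on it. I descend and pinch lightly.

Request:
move_arm --pt "167 0 0 6 0 0 0" --pt "167 0 0 12 0 0 0" --pt "167 0 0 18 0 0 0" --pt "167 0 0 23 0 0 0" --pt "167 0 0 26 0 0 0" --pt "167 0 0 26 0 0 0" --force 8

```text
time: 18.0
ee_pos: [503.5, -28.5, 96.4]
ee_rot: [-2.792, -1.437, 0.003]
ft_force: [-0.6, 0.1, -0.5]
grip_width: 32.2
finger_force: 0.0
```

Request:
move_arm --pt "255 0 0 0 0 0 0" --pt "255 0 0 0 0 0 0" --pt "255 0 0 0 0 0 0" --pt "255 0 0 0 0 0 0" --pt "255 0 0 0 0 0 0" --pt "255 0 0 0 0 0 0" --force 8

```text
time: 18.5
ee_pos: [504.7, -28.7, 98.1]
ee_rot: [2.793, 1.437, 0.001]
ft_force: [0.6, -0.8, -0.4]
grip_width: 13.7
finger_force: 8.0
```

```bash
python3 s.py
```

```text
{'time': 18.5, 'ee_pos': [504.74, -28.73, 98.1], 'ee_rot': [2.79, 1.44, 0.0], 'ft_force': [0.63, -0.77, -0.36], 'ft_torque': [-0.09, -0.24, 0.02], 'grip_width': 13.69, 'finger_force': 8.0}
```

```bash
cat > arc.py <<'E'
import sys,numpy as np
# arc.py px py yaw(deg of tool x) cx cy angles... : rows in tool axes
px,py,yaw,cx,cy=map(float,sys.argv[1:6])
c,s=np.cos(np.radians(yaw)),np.sin(np.radians(yaw));r=np.array([px-cx,py-cy])
for a in map(float,sys.argv[6:]):
    t=np.radians(-a);d=np.array([[np.cos(t),-np.sin(t)],[np.sin(t),np.cos(t)]])@r-r
    print([255,round(d@[c,s],1),round(d@[s,-c],1),0,0,0,a])
E
python3 arc.py 504.7 -28.7 54.5 593.5 -91.2 1 2.5 4 6 8 10 12 14 15; python3 - <<'E'
import sys;sys.path.insert(0,".")
from h import *
c=np.array([593.5,-91.2])
for u,v in((200+645/6,145+500/6),):
    p=ray("scene",u,v,66);d=p[:2]-c;print(p,np.hypot(*d),np.degrees(np.arctan2(d[1],d[0])))
E
```

```text
[255, np.float64(1.9), np.float64(0.0), 0, 0, 0, 1.0]
[255, np.float64(4.7), np.float64(0.1), 0, 0, 0, 2.5]
[255, np.float64(7.6), np.float64(0.2), 0, 0, 0, 4.0]
[255, np.float64(11.4), np.float64(0.5), 0, 0, 0, 6.0]
[255, np.float64(15.1), np.float64(1.0), 0, 0, 0, 8.0]
[255, np.float64(18.9), np.float64(1.5), 0, 0, 0, 10.0]
[255, np.float64(22.6), np.float64(2.2), 0, 0, 0, 12.0]
[255, np.float64(26.3), np.float64(3.1), 0, 0, 0, 14.0]
[255, np.float64(28.1), np.float64(3.5), 0, 0, 0, 15.0]
[579.21499837  48.12245623  66.        ] 140.05287601991654 95.8541899473657
```

Request:
move_arm --pt "255 1.0 0 0 0 0 0.5" --pt "255 1.9 0 0 0 0 1" --pt "255 3.3 0 0 0 0 1.8" --pt "255 4.7 0.1 0 0 0 2.5" --pt "255 4.7 0.1 0 0 0 2.5"

```text
time: 18.92
ee_pos: [507.6, -24.7, 98.0]
ee_rot: [2.825, 1.374, 0.001]
ft_force: [0.5, -2.4, 3.4]
grip_width: 13.6
finger_force: 8.0
```

```bash
python3 s.py
```

```text
{'time': 18.92, 'ee_pos': [507.57, -24.74, 98.03], 'ee_rot': [2.82, 1.37, 0.0], 'ft_force': [0.49, -2.37, 3.43], 'ft_torque': [-0.36, -0.16, 0.02], 'grip_width': 13.56, 'finger_force': 8.0}
```

The wheel turns freely, with about 2.4 N of drag. I continue the arc.

```bash
python3 arc.py 507.5 -24.8 52 593.5 -91.2 1 2.5 4.5 6.5 8.5 10.5 12.5 14.5 16.5 18.5 20 20 | tr -d 'npfloat64.()' >/dev/null; python3 arc.py 507.5 -24.8 52 593.5 -91.2 1 2.5 4.5 6.5 8.5 10.5 12.5 14.5 16.5 18.5 20 | sed 's/np.float64(\([^)]*\))/\1/g'
```

```text
[255, 1.9, 0.0, 0, 0, 0, 1.0]
[255, 4.7, 0.1, 0, 0, 0, 2.5]
[255, 8.5, 0.3, 0, 0, 0, 4.5]
[255, 12.3, 0.6, 0, 0, 0, 6.5]
[255, 16.1, 1.1, 0, 0, 0, 8.5]
[255, 19.8, 1.7, 0, 0, 0, 10.5]
[255, 23.5, 2.4, 0, 0, 0, 12.5]
[255, 27.2, 3.3, 0, 0, 0, 14.5]
[255, 30.9, 4.3, 0, 0, 0, 16.5]
[255, 34.5, 5.4, 0, 0, 0, 18.5]
[255, 37.2, 6.3, 0, 0, 0, 20.0]
```

Request:
move_arm --pt "255 1.9 0 0 0 0 1" --pt "255 4.7 0.1 0 0 0 2.5" --pt "255 8.5 0.3 0 0 0 4.5" --pt "255 12.3 0.6 0 0 0 6.5" --pt "255 16.1 1.1 0 0 0 8.5" --pt "255 19.8 1.7 0 0 0 10.5" --pt "255 23.5 2.4 0 0 0 12.5" --pt "255 27.2 3.3 0 0 0 14.5" --pt "255 30.9 4.3 0 0 0 16.5" --pt "255 34.5 5.4 0 0 0 18.5" --pt "255 37.2 6.3 0 0 0 20" --pt "255 37.2 6.3 0 0 0 20"

```text
time: 19.92
ee_pos: [535.6, 1.2, 98.1]
ee_rot: [-3.021, -0.862, -0.001]
ft_force: [0.7, 0.4, 4.5]
grip_width: 13.3
finger_force: 8.0
```

```bash
python3 s.py
```

```text
{'time': 19.92, 'ee_pos': [535.58, 1.22, 98.06], 'ee_rot': [-3.02, -0.86, -0.0], 'ft_force': [0.71, 0.45, 4.54], 'ft_torque': [0.05, -0.14, -0.05], 'grip_width': 13.29, 'finger_force': 8.0}
```

```bash
python3 arc.py 535.6 1.2 31.9 593.5 -91.2 1 2.5 4.5 6.5 8.5 10 11.5 13 14 | sed 's/np.float64(\([^)]*\))/\1/g'
```

```text
[255, 1.9, 0.0, 0, 0, 0, 1.0]
[255, 4.8, 0.1, 0, 0, 0, 2.5]
[255, 8.6, 0.3, 0, 0, 0, 4.5]
[255, 12.3, 0.7, 0, 0, 0, 6.5]
[255, 16.1, 1.1, 0, 0, 0, 8.5]
[255, 18.9, 1.6, 0, 0, 0, 10.0]
[255, 21.7, 2.1, 0, 0, 0, 11.5]
[255, 24.5, 2.7, 0, 0, 0, 13.0]
[255, 26.4, 3.2, 0, 0, 0, 14.0]
```

Request:
move_arm --pt "255 1.9 0 0 0 0 1" --pt "255 4.8 0.1 0 0 0 2.5" --pt "255 8.6 0.3 0 0 0 4.5" --pt "255 12.3 0.7 0 0 0 6.5" --pt "255 16.1 1.1 0 0 0 8.5" --pt "255 18.9 1.6 0 0 0 10" --pt "255 21.7 2.1 0 0 0 11.5" --pt "255 24.5 2.7 0 0 0 13" --pt "255 24.5 2.7 0 0 0 13"

```text
time: 20.67
ee_pos: [557.5, 12.0, 98.0]
ee_rot: [-3.098, -0.515, -0.0]
ft_force: [0.7, 2.0, 5.2]
grip_width: 13.7
finger_force: 8.0
```

```bash
python3 s.py
```

```text
{'time': 20.67, 'ee_pos': [557.54, 11.97, 98.04], 'ee_rot': [-3.1, -0.51, -0.0], 'ft_force': [0.74, 2.03, 5.24], 'ft_torque': [0.21, 0.11, 0.01], 'grip_width': 13.73, 'finger_force': 8.0}
```

Request:
move_arm --pt "255 1.4 0 0 0 0 0.8" --pt "255 2.8 0.1 0 0 0 1.5" --pt "255 4.2 0.1 0 0 0 2.2" --pt "255 5.6 0.2 0 0 0 3" --pt "255 7 0.2 0 0 0 3.7" --pt "255 7 0.2 0 0 0 3.7"

```text
time: 21.17
ee_pos: [564.0, 14.0, 98.1]
ee_rot: [-3.113, -0.416, 0.0]
ft_force: [-2.5, 1.4, 6.4]
grip_width: 13.8
finger_force: 8.0
```

```bash
python3 s.py
```

```text
{'time': 21.17, 'ee_pos': [563.97, 14.03, 98.07], 'ee_rot': [-3.11, -0.42, 0.0], 'ft_force': [-2.53, 1.35, 6.35], 'ft_torque': [0.19, 0.3, 0.06], 'grip_width': 13.76, 'finger_force': 8.0}
```

Request:
move_arm --pt "255 1 0 0 0 0 0.5" --pt "255 2 0 0 0 0 1" --pt "255 3 0 0 0 0 1.6" --pt "255 4 0.1 0 0 0 2.1" --pt "255 4 0.1 0 0 0 2.1"

```text
time: 21.58
ee_pos: [567.7, 15.0, 98.0]
ee_rot: [-3.12, -0.359, 0.0]
ft_force: [-1.5, 1.5, 6.6]
grip_width: 13.6
finger_force: 8.0
```

```bash
python3 s.py
```

```text
{'time': 21.58, 'ee_pos': [567.73, 15.04, 98.04], 'ee_rot': [-3.12, -0.36, 0.0], 'ft_force': [-1.5, 1.46, 6.56], 'ft_torque': [0.26, 0.36, -0.01], 'grip_width': 13.57, 'finger_force': 8.0}
```

Request:
move_arm --pt "255 1 0 0 0 0 0.5" --pt "255 2 0 0 0 0 1" --pt "255 3 0 0 0 0 1.6" --pt "255 3 0 0 0 0 1.6"

```text
time: 21.92
ee_pos: [570.7, 15.7, 98.0]
ee_rot: [-3.125, -0.316, 0.0]
ft_force: [-2.2, 1.3, 6.3]
grip_width: 13.3
finger_force: 8.0
```

Request:
move_arm --pt "255 1 0 0 0 0 0.5" --pt "255 2 0 0 0 0 1" --pt "255 2 0 0 0 0 1"

```text
time: 22.17
ee_pos: [572.3, 16.1, 98.0]
ee_rot: [-3.127, -0.288, 0.001]
ft_force: [-3.4, 1.0, 7.5]
grip_width: 13.6
finger_force: 8.0
```

```bash
python3 s.py
```

```text
{'time': 22.17, 'ee_pos': [572.31, 16.07, 97.99], 'ee_rot': [-3.13, -0.29, 0.0], 'ft_force': [-3.42, 1.01, 7.5], 'ft_torque': [0.18, 0.65, -0.04], 'grip_width': 13.55, 'finger_force': 8.0}
```

Request:
move_arm --pt "255 0.7 0 0 0 0 0.4" --pt "255 1.4 0 0 0 0 0.8" --pt "255 1.4 0 0 0 0 0.8"

```text
time: 22.42
ee_pos: [573.0, 16.2, 97.8]
ee_rot: [-3.129, -0.267, 0.004]
ft_force: [-5.9, 1.0, 8.3]
grip_width: 13.6
finger_force: 8.0
```

```bash
python3 s.py; python3 - <<'E'
import sys;sys.path.insert(0,".")
from h import *
b=bot.camera("scene")[180:260,250:350];cv2.imwrite("pics/e.png",(255*(cv2.resize(b,(800,600)[:1]+(600,) if 0 else (750,600),interpolation=cv2.INTER_CUBIC)/255.)**.6).astype(np.uint8))
E
```

```text
{'time': 22.42, 'ee_pos': [573.0, 16.18, 97.76], 'ee_rot': [-3.13, -0.27, 0.0], 'ft_force': [-5.9, 1.02, 8.31], 'ft_torque': [0.13, 1.13, 0.01], 'grip_width': 13.63, 'finger_force': 8.0}
```

View pics/e.png

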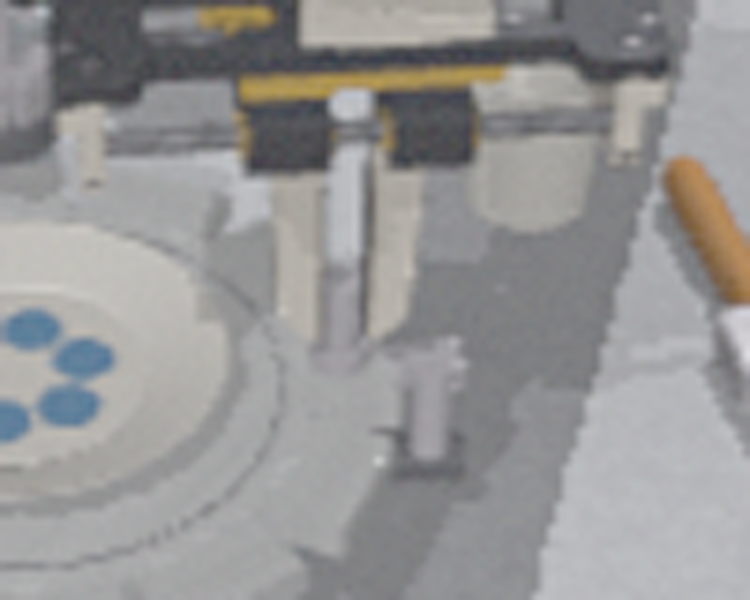

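The picture shows the lug at (425,355) against the stop post at (430,400), and the force is rising at contact. I release and lift clear.

Request:
move_arm --pt "255 0 0 0 0 0 0" --pt "255 0 0 0 0 0 0" --pt "220 -0.3 0 0 0 0 0" --pt "190 -0.3 0 0 0 0 0" --pt "165 -0.3 0 0 0 0 0" --pt "165 -0.3 0 0 0 0 0" --pt "165 -0.3 0 0 0 0 0" --pt "165 -0.3 0 0 0 0 0" --pt "165 -0.3 0 0 0 0 0" --pt "165 -0.3 0 0 0 0 0"

```text
time: 23.3
ee_pos: [573.7, 15.6, 97.6]
ee_rot: [-3.13, -0.267, 0.0]
ft_force: [0.4, -0.2, -0.4]
grip_width: 32.6
finger_force: 0.0
```

```bash
python3 s.py
```

```text
{'time': 23.3, 'ee_pos': [573.74, 15.58, 97.62], 'ee_rot': [-3.13, -0.27, 0.0], 'ft_force': [0.39, -0.22, -0.45], 'ft_torque': [-0.03, 0.05, -0.06], 'grip_width': 32.58, 'finger_force': 0.0}
```

Request:
move_arm --pt "165 0 0 -8 0 0 0" --pt "165 0 0 -20 0 0 0" --pt "165 0 0 -40 0 0 0" --pt "165 0 0 -65 0 0 0" --pt "165 0 0 -90 0 0 0" --pt "165 0 0 -115 0 0 0" --pt "165 0 0 -120 0 0 0" --pt "165 0 0 -120 0 0 0" --pt "165 0 0 -120 0 0 0"

```text
time: 24.05
ee_pos: [573.9, 15.6, 218.1]
ee_rot: [3.13, 0.267, 0.001]
ft_force: [0.5, -0.1, -0.1]
grip_width: 32.7
finger_force: 0.0
```

```bash
python3 s.py; python3 - <<'E'
import sys;sys.path.insert(0,".")
from h import *
b=bot.camera("scene");a=cv2.imread("pics/scene0.png")
cv2.imwrite("pics/f.png",b)
# plate blue spots centroid, knob black patch
h=cv2.cvtColor(b,cv2.COLOR_BGR2HSV);h0=cv2.cvtColor(a,cv2.COLOR_BGR2HSV)
for k in(h0,h):
    m=cv2.inRange(k[210:250,230:275],(95,90,40),(125,255,255));y,x=np.nonzero(m);print("spots",x.mean()+230,y.mean()+210)
    m=(k[160:200,236:264,2]<45);y,x=np.nonzero(m);print("knob",x.mean()+236,y.mean()+160,m.sum())
# lug visible vs e.png: compare crop around stop post with picture taken while holding
e=cv2.resize(cv2.imread("pics/e.png"),(100,80),interpolation=cv2.INTER_AREA);g=(255*(b[180:260,250:350]/255.)**.6)
print("peg/lug diff",np.abs(e[38:65,40:65].astype(float)-g[38:65,40:65]).mean())
E
```

```text
{'time': 24.05, 'ee_pos': [573.94, 15.56, 218.06], 'ee_rot': [3.13, 0.27, 0.0], 'ft_force': [0.47, -0.12, -0.09], 'ft_torque': [0.07, 0.04, 0.02], 'grip_width': 32.69, 'finger_force': 0.0}
spots 252.11602209944752 230.11049723756906
knob 248.9418604651163 178.19767441860466 86
spots 251.64 230.07999999999998
knob 249.34234234234233 174.2072072072072 111
peg/lug diff 14.521143480105785
```

```bash
python3 - <<'E'
import cv2,numpy as np
e=cv2.imread("pics/e.png",0);b=cv2.imread("pics/f.png")[180:260,250:350]
g=cv2.cvtColor((255*(cv2.resize(b,(750,600),interpolation=cv2.INTER_CUBIC)/255.)**.6).astype(np.uint8),cv2.COLOR_BGR2GRAY)
for n,(y0,y1,x0,x1) in {"lug":(335,385,380,470),"post":(390,480,380,480),"pegfoot":(330,385,300,370)}.items():
    r=cv2.matchTemplate(g[y0-40:y1+40,x0-40:x1+40],e[y0:y1,x0:x1],cv2.TM_CCOEFF_NORMED);_,v,_,l=cv2.minMaxLoc(r)
    print(n,"shift(zoomed px, 7.5/px)",l[0]-40,l[1]-40,round(v,2))
E
```

```text
lug shift(zoomed px, 7.5/px) 0 -3 0.79
post shift(zoomed px, 7.5/px) 2 -2 0.89
pegfoot shift(zoomed px, 7.5/px) 0 0 0.9
```

The lug and post have not shifted since the release, the knob is still retracted and the plate is centred.

```bash
python3 -c "
from rig import bot
print(bot.close_job())"
```

```text
the job is handed in; nothing more can be done
None
```

I retracted the plunger into its rest notch, turned the wheel until its lug met the stop post, let go and handed the job in at about 24 s; no verdict came back, and the wheel turned only about 45°, not the 75–115° you gave.

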